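Stopper the sample tubes and hold one slanted over the light pad

ROBOT

A 7-joint arm with a two-finger parallel gripper is mounted at the origin on the work surface. World frame = base frame: x ahead of the robot, y to its left, z up, the work surface at z = 0. Lengths are in m, angles in rad, forces in N, time in s.
With the tool pointing down it reaches from about 0.35 to 0.9 m from the base axis. Payload 19.9 kg.
Tool frame: the origin (TCP) lies at the very end of the fingers, on their centre line; the grasp point (between the pads) lies 19 mm behind it; z points along the fingers, y is the line along which they close (so a half turn about z gives the same grasp; the last joint's range is limited). The gripper opens to 94 mm and grips with 3 to 60 N. Pads are 16 mm wide; open, the fingers measure 119 mm over their backs; the gripper's body (75 mm by 177 mm) begins 78 mm behind the grasp point.
Start: joints at [-1.375, 0.417, -0.01, 1.614, 0.005, 1.111, -0.053], TCP at [0.147, 0.608, 0.205] pointing down, gripper open.
Joint ranges: [-2.81, 2.81], [-0.39, 2.02], [-1.27, 1.25], [0.06, 2.57], [-1.19, 4.33], [0.19, 2], [-2.82, 2.82]. Speed limits (rad/s): [1.89, 1.89, 2.39, 2.39, 3.01, 3.01, 3.01].

INTERFACE

Orientations are given as a unit quaternion [x, y, z, w].
In Python, from rig import * gives the robot as it stands.
- The arm moves only by the tool send_rows, never from a script. Its argument "commands" is a list of rows, each a list of 7 numbers: the turn, a rotation vector about the tool's x, y, z in rad, then the shift along the tool's x, y, z in cm, then the opening, from -1 (shut) to 1 (fully open). In form: [[ax, ay, az, tx, ty, tz, fingers], ...]. A call has 1 to 12 rows; each row shifts and turns the commanded pose from where the row before left it, along the tool's axes as they then stand; what a row does not reach is not made up. A row lasts 1/8 s, in which the tool goes at most 62.5 mm and 10.7 degrees, less where a joint would pass 70% of its speed; a pose out of reach is approached as far as the arm can. A call with a gripper value outside its range is refused whole. The fingers move at their own pace and stop on an object; "newtons" is the grip in N (left out, the last holds). Time passes only in rows, so rows that do not move let the fingers close. It gives the time, the measured TCP pose, the force, the opening and the grip force at its end, in the units of the state.
- read_state(): the state, without advancing time (a new reading comes with each control period).
- get_image(name): name is "scene" or "top" or "wrist"; returns the picture (480x640x3 uint8, blue, green, red); there is no depth.
- calibration(name): a dict with "fx", "fy", "cx", "cy" (pixels), "world_to_cam" (4x4, takes a point from world to camera coordinates). Camera axes: x right, y down, z forward; pixel columns grow to the right and rows downward; lengths in m; the calibration is good to about 2 mm. A picture is of the moment at which its call begins: read the wrist's pose just before it. calibration takes no time and is no camera call; for the wrist camera it gives the pose at the moment of the call.
- sign_off(): hands the job in; it is judged then, once.
The state is a dict: "t": time; "joints": joint angles; "dq": joint speeds; "joint_torque": joint torques, N m; "eef_pos": TCP position; "ee_rot": TCP orientation; "force": force on the tool from outside, world axes, zero at the start; "wrist_torque": the same for the moment, N m; "gripper_width": opening from 0.0 (shut) to 1.0 (fully open); "finger_force": force on a finger pad.
Only numpy, scipy, OpenCV 4.12 (cv2) and the standard library are available. Lean on these libraries where they do the work, as an engineer would, in place of code of your own. Each camera call takes 0.05 s, during which the arm holds its last target. There are 200 camera calls.

TASK

Close the two open sample tubes in the rack, each with the loose stopper of its own colour pushed fully home. Then grip the red-banded tube by its body below the stopper, draw it out of the rack and hold it slanted at about 45 degrees, stopper end up, over the middle of the light pad with its foot at least 10 cm above the bench: finish while still holding it there, steady. Never tip an open tube, and leave the green and blue tubes in the rack and the other things on the bench where they are.

Things in the scene. Friction and masses are not known exactly. Their poses are not given: they have to be found in the camera images.
- rack: Fixed grey tube rack, a block 224 x 70 x 60 mm high (its x, y, z); origin at the centre of its underside, resting on the bench. Three round wells of 30 mm diameter in a row along its own x axis at x = -70, 0 and +70 mm, y = 0; well floor 8 mm above the bench. The tubes stand in the wells, in any order.
- red_tube: Clear open sample tube with a red collar band round its top 18 mm; straight, outer diameter 27 mm, bore 21 mm, 120 mm long, about 45 g. Origin at the centre of its foot, z axis along the tube to its mouth. It stands loosely (1.5 mm play each side) in a rack well, foot 8 mm above the bench, so its upper 68 mm stand above the rack.
- red_rim (a point): Centre of the red tube's mouth, at its rim, 120 mm above its foot.
- red_mid (a point): Middle of the red tube, on its axis, 60 mm from its foot.
- green_tube: The same open tube with a green collar band; origin at the centre of its foot, z towards its mouth.
- green_rim (a point): Centre of the green tube's mouth, at its rim, 120 mm above its foot.
- red_stopper: Loose stopper, 15 g, standing on the bench on its black plug (18 mm diameter, 12 mm long, tapered to 15 mm over the lowest 3 mm), with a red round head above (25 mm diameter, 24 mm high; 36 mm in all). Origin at the centre of the plug's lower end, z up. The plug drops into a tube with 1.5 mm play each side, without force; the head, 1 mm slimmer all round than the tube, then rests on the rim.
- red_seat (a point): Centre of the underside of the red stopper's head, 12 mm above its origin; coincides with the rim's centre when fully home.
- green_stopper: The same stopper with a green head; origin at the centre of the plug's lower end, z up.
- green_seat (a point): Centre of the underside of the green stopper's head, 12 mm above its origin.
- light_pad: Fixed flat light pad lying on the bench, black frame with a white top, 150 x 170 mm (its x, y), 12 mm thick; origin at the centre of its underside.
- pad_centre (a point): Centre of the light pad's top, 12 mm above the bench.
- blue_tube: Bystander: white tube with a blue band, already closed with a blue head (25 mm diameter, 24 mm high), 144 mm tall in all, 27 mm diameter, in the third well; origin at the centre of its foot. To be left alone.
- tape_roll: Bystander: yellow roll lying flat, 84 mm diameter, 24 mm high, origin at the centre of its underside.
- reagent_bottle: Bystander: small white bottle with black cap, 42 mm diameter, 85 mm tall, origin at the centre of its underside.
- specimen_jar: Bystander: clear jar with white lid, 54 mm diameter, 60 mm tall, origin at the centre of its underside.
- slide_box: Bystander: blue box of slides, 85 x 100 x 30 mm, origin at the centre of its underside.
- steel_dish: Bystander: round steel dish, 150 mm diameter, 35 mm high, origin at the centre of its underside.
Not all that is in view belongs to the job. There is more than one size of the rack; the one meant has the size given above.

How it is judged:
On the way, in this order (a step that is already met when the one before it is completed fails the run):
1. both open tubes, upright in the rack, are closed with the stoppers of their own colours, fully home (distance between red_seat and red_rim below 0.005 m and angle between the z axis of red_stopper and the z axis of red_tube, either way round below 0.15 rad and distance between green_seat and green_rim below 0.005 m and angle between the z axis of green_stopper and the z axis of green_tube, either way round below 0.15 rad and height (world z) of each of red_tube, green_tube below 0.02 m), for 0.2 s.
2. the closed red tube is drawn clear out of its well, its foot above the rack's top (height (world z) of red_tube above 0.062 m and distance between red_seat and red_rim below 0.006 m).
At the end, for the whole second after the job is handed in: Fingers alone hold the red tube at rest, stopper home (6 mm), slanted 30 to 60 degrees, stopper end up, foot over 90 mm above the bench, its middle within 50 mm horizontally of the pad centre; the green tube stands in the rack, its stopper home (5 mm) (contact force between the fingers and red_tube above 1 N and contact force between red_tube and rack below 0.1 N and contact force between red_tube and light_pad below 0.1 N and height (world z) of red_tube above 0.09 m and angle between red_tube's own z axis and vertical between 0.52 and 1.05 rad and horizontal distance between red_mid and pad_centre below 0.05 m and linear speed of red_tube below 0.03 m/s and distance between red_seat and red_rim below 0.006 m and distance between green_seat and green_rim below 0.005 m and height (world z) of green_tube below 0.02 m and angle between green_tube's own z axis and vertical below 0.2 rad); the arm keeps its last pose, push and grip.
It fails at once if the red tube is tipped over 30 degrees while its stopper is not in (angle between red_tube's own z axis and vertical above 0.52 rad and distance between red_seat and red_rim above 0.01 m).
It fails at once if the green tube leaves the rack or is tipped (height (world z) of green_tube above 0.05 m or angle between green_tube's own z axis and vertical above 0.4 rad).
It fails at once if the blue tube leaves its well (distance of blue_tube from where it was at the start of the episode above 0.03 m).
It fails at once if another thing on the bench is knocked away (distance of any of tape_roll, reagent_bottle, specimen_jar, slide_box, steel_dish from where it was at the start of the episode above 0.03 m).
It also fails if it takes over 72 s, if anything falls off the work surface, if the arm or the gripper's body presses on something with over 40 N, if the wrist force passes 120 N, or if a joint passes its speed limit or range.

## Working session

There is one attempt and no reset: what is moved stays moved. The work goes in short steps, Python scripts to look and compute and a tool call to move; the robot and the scene stay as the last step left them, time stands still between calls to the robot, and variables do not carry over. Pictures are saved under pics/ and viewed, at most 10 in all, crops included, and the job is handed in when it is done.

Besides the shell and the picture viewer there is one more tool, called as name([rows], argument=value, ...), one row to a line, values as JSON. send_rows: Moves the arm, as the interface text tells. Its arguments: {"type":"object","properties":{"commands":{"type":"array"},"newtons":{"type":"number"}},"required":["commands"]}

```bash
mkdir -p pics; ls; python3 - <<'E'
from rig import *
import cv2,numpy as np
s=read_state(); print({k:np.round(v,3) for k,v in s.items()})
a=get_image("scene");b=get_image("top")
cv2.imwrite("pics/scene.png",a);cv2.imwrite("pics/top.png",b)
for n in("scene","top"):
    c=calibration(n);print(n,c["fx"],c["fy"],c["cx"],c["cy"]);print(np.round(np.linalg.inv(c["world_to_cam"]),3))
E
```

```text
pics
{'t': np.float64(0.0), 'joints': array([-1.376,  0.418, -0.01 ,  1.614,  0.005,  1.111, -0.053]), 'dq': array([-0.001,  0.001, -0.001, -0.001, -0.001,  0.001, -0.   ]), 'joint_torque': array([ 2.0000e-03, -8.5127e+01,  6.4000e-01, -4.2598e+01, -4.9000e-02,
        1.9000e-02,  0.0000e+00]), 'eef_pos': array([0.147, 0.607, 0.205]), 'ee_rot': array([ 0.118,  0.993, -0.001, -0.   ]), 'force': array([ 0.031, -0.061, -0.424]), 'wrist_torque': array([0.019, 0.01 , 0.008]), 'finger_force': np.float64(0.0), 'gripper_width': np.float64(0.997)}
scene 463.1695639237603 463.1695639237603 317.47337604219086 234.63627806198897
[[-0.231  0.776 -0.586  1.301]
 [ 0.973  0.192 -0.129  0.098]
 [ 0.013 -0.6   -0.8    1.099]
 [ 0.     0.     0.     1.   ]]
top 542.3099082211055 542.3099082211055 318.50259743547247 238.46918331306134
[[ 0.024 -0.993  0.119  0.389]
 [-0.999 -0.021  0.025 -0.103]
 [-0.023 -0.12  -0.993  1.485]
 [ 0.     0.     0.     1.   ]]
```

View pics/scene.png

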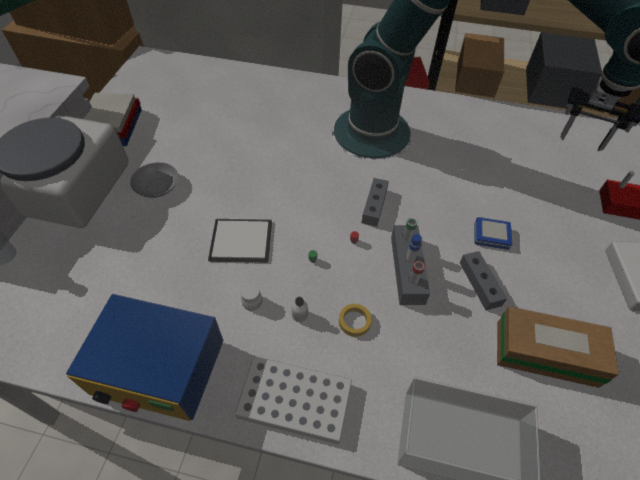

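View pics/top.png

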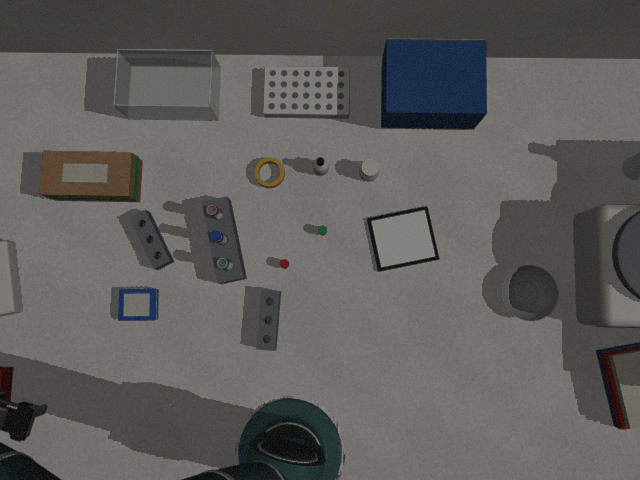

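Scene: main rack (wells with green at 411,223, blue at 415,241 and red at 418,267), red stopper (354,237), green stopper (313,256), pad (241,240). Top: red rim (212,210), green (224,264), stoppers (284,264) and (322,230), pad (402,238). Next, enlarged crops.

```bash
python3 - <<'E'
import cv2
a=cv2.imread("pics/scene.png")[205:305,300:440];b=cv2.imread("pics/top.png")[190:290,195:335]
cv2.imwrite("pics/sc.png",cv2.resize(a,(784,560),interpolation=cv2.INTER_CUBIC))
cv2.imwrite("pics/tc.png",cv2.resize(b,(784,560),interpolation=cv2.INTER_CUBIC))
E
```

```text
(no output)
```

View pics/sc.png

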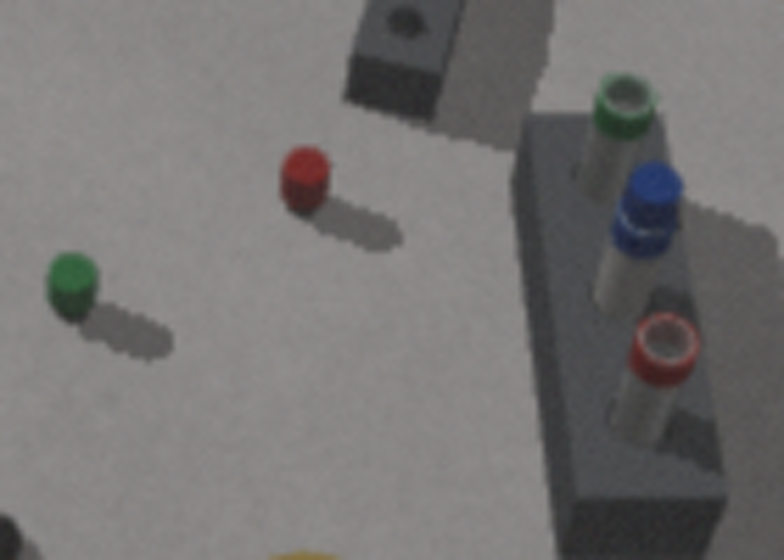

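View pics/tc.png

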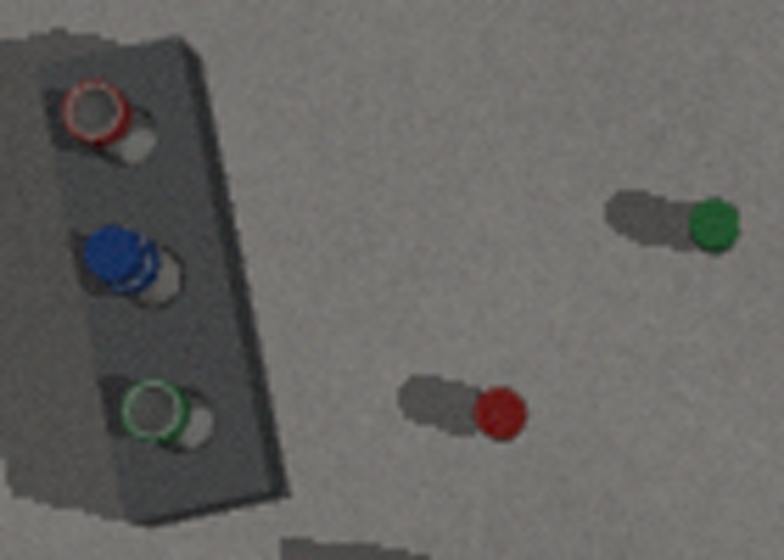

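Scene crop: red rim (667,341), green rim (628,97), blue top (656,183), red stopper top (307,165), green stopper top (74,271). Top crop: red rim (94,111), green (153,409), blue (114,253), red stopper (500,412), green stopper (713,223).

```bash
cat > h.py <<'E'
import numpy as np,cv2
from rig import *
def ray(c,uv):
    M=np.linalg.inv(c["world_to_cam"]);d=M[:3,:3]@[(uv[0]-c["cx"])/c["fx"],(uv[1]-c["cy"])/c["fy"],1]
    return M[:3,3],d/np.linalg.norm(d)
def tri(rs):
    A=sum(np.eye(3)-np.outer(d,d) for o,d in rs);b=sum((np.eye(3)-np.outer(d,d))@o for o,d in rs)
    p=np.linalg.solve(A,b);return p,max(np.linalg.norm(np.cross(d,p-o)) for o,d in rs)
def atz(r,z): o,d=r;return o+d*(z-o[2])/d[2]
E
python3 - <<'E'
from h import *
S,T=calibration("scene"),calibration("top")
f=lambda p,x,y:((p[0]+.5)/5.6-.5+x,(p[1]+.5)/5.6-.5+y)
for n,s,t in [("redrim",(667,341),(94,111)),("greenrim",(628,97),(153,409)),("bluetop",(656,183),(114,253)),("redst",(307,165),(500,412)),("greenst",(74,271),(713,223))]:
    a,b=ray(S,f(s,300,205)),ray(T,f(t,195,190));p,e=tri([a,b])
    z={"r":.128,"g":.128,"b":.152}[n[0]] if "st" not in n else .036
    print(n,p.round(4),e.round(4),atz(a,z).round(4),atz(b,z).round(4))
P=[(365,218),(428,206),(439,257),(379,270)];Q=[(208,260),(216,219),(272,219),(269,263)]
for c,l in((T,P),(S,Q)):
    q=np.array([atz(ray(c,p),.012) for p in l]);print(q.round(3).tolist(),q.mean(0).round(3))
# bystanders near
for n,p,z in[("tape",(269,172),.024),("bottle",(320,161),.085),("jar",(370,166),.06)]:print(n,atz(ray(T,p),z).round(3))
for p in[(188,38),(288,495),(140,525)]:print("rackcorner",atz(ray(T,f(p,195,190)),.06).round(3))
E
```

```text
redrim [0.6214 0.2083 0.1265] 0.0014 [0.622  0.2095 0.128 ] [0.6212 0.2065 0.128 ]
greenrim [0.4859 0.1753 0.1266] 0.0016 [0.4866 0.1769 0.128 ] [0.486  0.1734 0.128 ]
bluetop [0.5533 0.1912 0.1507] 0.0019 [0.5538 0.193  0.152 ] [0.5534 0.189  0.152 ]
redst [0.4944 0.027  0.036 ] 0.0019 [0.494  0.0288 0.036 ] [0.4948 0.0252 0.036 ]
greenst [ 0.5877 -0.0731  0.0367] 0.0016 [ 0.5869 -0.0716  0.036 ] [ 0.5882 -0.0747  0.036 ]
[[0.625, -0.192, 0.012], [0.662, -0.364, 0.012], [0.522, -0.394, 0.012], [0.484, -0.232, 0.012]] [ 0.573 -0.295  0.012]
[[0.665, -0.356, 0.012], [0.52, -0.387, 0.012], [0.48, -0.224, 0.012], [0.633, -0.186, 0.012]] [ 0.574 -0.288  0.012]
tape [0.747 0.075 0.024]
bottle [ 0.764 -0.066  0.085]
jar [ 0.759 -0.2    0.06 ]
rackcorner [0.669 0.178 0.06 ]
rackcorner [0.452 0.122 0.06 ]
rackcorner [0.436 0.191 0.06 ]
```

send_rows([
  [0,0,-0.158,0,0,-0.5,1],
  [0,0,-0.158,0,0,-0.5,1],
  [0,0,-0.158,0,0,-0.5,1],
  [0,0,0,-1.55,-5,-0.35,1],
  [0,0,0,-1.55,-5,-0.35,1],
  [0,0,0,-1.55,-5,-0.35,1],
  [0,0,0,-1.55,-5,-0.35,1],
  [0,0,0,-1.55,-5,-0.35,1],
  [0,0,0,-1.55,-5,-0.35,1],
  [0,0,0,-1.55,-5,-0.35,1],
  [0,0,0,-1.55,-5,-0.35,1],
  [0,0,0,-1.55,-5,-0.35,1],
], newtons=15)

```text
t: 1.6
eef_pos: [0.3885, 0.2013, 0.2521]
ee_rot: [-0.118, 0.993, 0.0, 0.0]
force: [0.6, 0.7, 0.3]
gripper_width: 1.001
finger_force: 0.0
```

send_rows([
  [0,0,0,-1.55,-5,0,1],
  [0,0,0,-1.55,-5,0,1],
  [0,0,0,-1.55,-5,0,1],
  [0,0,0,-1.55,-5,0,1],
  [0,0,0,0,0,0,1],
  [0,0,0,0,0,0,1],
  [0,0,0,0,0,0,1],
])

```text
t: 2.48
eef_pos: [0.4948, 0.0242, 0.2519]
ee_rot: [-0.119, 0.993, 0.0, -0.0]
force: [0.4, -0.2, -0.1]
gripper_width: 1.002
finger_force: 0.0
```

```bash
cat >> h.py <<'E'
from scipy.spatial.transform import Rotation as Ro
def to(p,s=None):
    "tool-frame shift (cm) to world p, plus present pose"
    s=s or read_state();R=Ro.from_quat(s["ee_rot"]);e=np.array(s["eef_pos"])
    print("t",round(float(s["t"]),2),"pos",e.round(4),"R cols",R.as_matrix().round(3).T.tolist(),"shift cm",(R.inv().apply(np.array(p)-e)*100).round(2),"F",np.round(s["force"],1),"w",np.round(s["gripper_width"],3),"ff",np.round(s["finger_force"],1))
def proj(c,p):
    q=c["world_to_cam"]@np.r_[p,1];return np.r_[q[0]/q[2]*c["fx"]+c["cx"],q[1]/q[2]*c["fy"]+c["cy"]].round(1)
E
python3 - <<'E'
from h import *
to((.494,.027,.2));W=calibration("wrist");print(np.linalg.inv(W["world_to_cam"]).round(3),W["fx"],W["cx"],W["cy"])
cv2.imwrite("pics/w1.png",get_image("wrist"))
for p in[(.494,.027,.036),(.4859,.1753,.1266),(.6214,.2083,.1265),(.5877,-.0731,.036)]:print(proj(W,p))
E
```

```text
t 2.48 pos [0.4948 0.0242 0.2519] R cols [[-0.972, -0.237, 0.0], [-0.237, 0.972, 0.0], [-0.0, 0.0, -1.0]] shift cm [0.01 0.29 5.19] F [ 0.4 -0.2 -0.1] w 1.002 ff 0.0
[[-0.236  0.943  0.233  0.427]
 [ 0.972  0.229  0.057  0.007]
 [ 0.     0.24  -0.971  0.43 ]
 [ 0.     0.     0.     1.   ]] 402.77198048818815 321.7118127973656 231.64303503872435
[324.8 204.5]
[510.8 258.5]
[492.8 411.2]
[208.9 269.1]
```

View pics/w1.png

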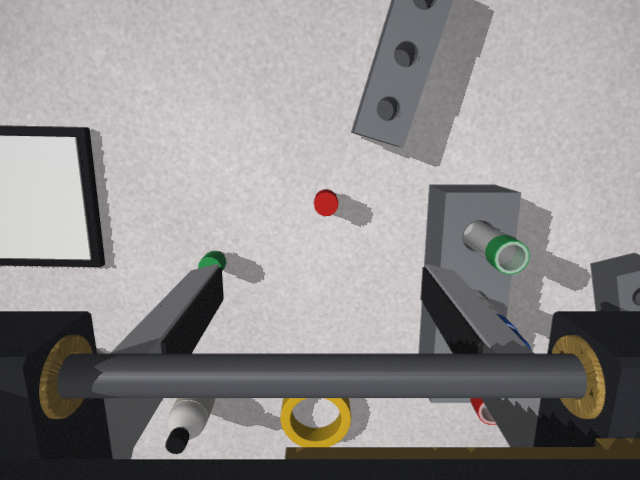

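Wrist view: red stopper top about (326,203), green stopper (212,261) half hidden, green rim (508,256), red rim (487,410) half hidden; predictions agree within 3 px.

```bash
cat >> h.py <<'E'
def circ(name,img,c,p0,r,col):
    "fit horizontal circle of colour col (0 blue,1 green,2 red) at height p0[2]: centroid of colour mask inside window, compared with rendered disc+side"
    u,v=proj(c,p0);i=img.astype(int);o=[k for k in range(3) if k!=col]
    m=((i[...,col]-i[...,o].max(2))>40)
    w=40;U,V=int(u),int(v);sub=m[max(V-w,0):V+w,max(U-w,0):U+w];ys,xs=np.nonzero(sub)
    b=i[max(V-w,0):V+w,max(U-w,0):U+w,col][sub]
    print(name,"mask box",xs.min()+U-w,xs.max()+U-w,ys.min()+V-w,ys.max()+V-w,"n",len(xs),"levels",np.percentile(b,[5,50,95]))
    (x,y),(a,bb),th=cv2.fitEllipse(cv2.convexHull(np.c_[xs+U-w,ys+V-w].astype(np.float32)))
    print("  ellipse",round(x,1),round(y,1),round(a,1),round(bb,1),"->",atz(ray(c,(x,y)),p0[2]).round(4))
E
python3 - <<'E'
from h import *
W=calibration("wrist");a=cv2.imread("pics/w1.png")
circ("red",a,W,(.494,.027,.036),.0125,2);circ("grim",a,W,(.4859,.1753,.128),.0135,1)
k=np.vstack([cv2.resize(a[180:230,300:360],(720,600),interpolation=cv2.INTER_NEAREST)]);cv2.imwrite("pics/w1c.png",k)
E
```

```text
red mask box 314 338 190 215 n 519 levels [112. 180. 183.]
  ellipse 325.4 202.6 24.7 26.6 -> [0.4922 0.027  0.036 ]
grim mask box 486 529 236 273 n 369 levels [ 94.  105.  153.6]
  ellipse 507.4 254.4 35.7 44.4 -> [0.4832 0.1708 0.128 ]
```

View pics/w1c.png

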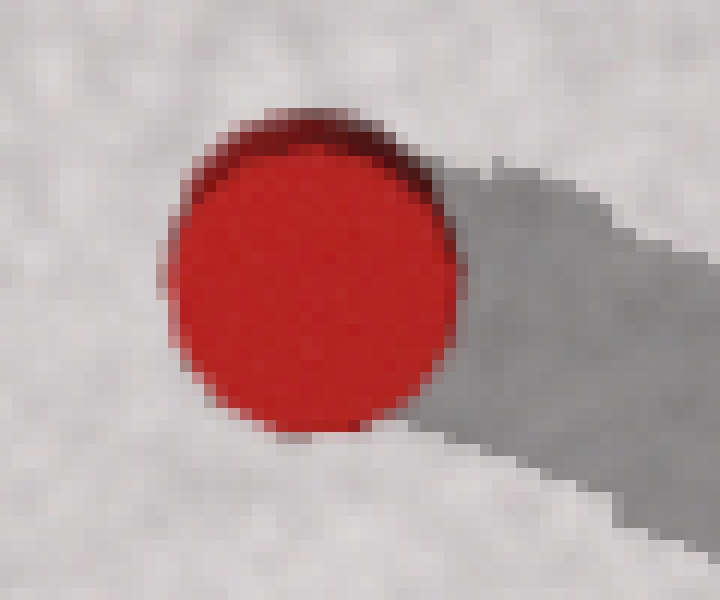

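Crop: the stopper's top disc is centred at crop (316,288), i.e. pixel (325.9,203.5), which gives (0.493, 0.027). Going down to grip the head only.

send_rows([
  [0,0,0,0.1,0.3,4,1],
  [0,0,0,0,0,5,1],
  [0,0,0,0,0,5,1],
  [0,0,0,0,0,5,1],
  [0,0,0,0,0,3,1],
  [0,0,0,0,0,1.65,1],
  [0,0,0,0,0,0,1],
  [0,0,0,0,0,0,0],
  [0,0,0,0,0,0,-0.4],
  [0,0,0,0,0,0,-1],
  [0,0,0,0,0,0,-1],
  [0,0,0,0,0,0,-1],
], newtons=10)

```text
t: 4.03
eef_pos: [0.4936, 0.0258, 0.0156]
ee_rot: [-0.118, 0.993, -0.0, 0.0]
force: [0.3, -0.3, -0.6]
gripper_width: 0.505
finger_force: 0.0
```

send_rows([
  [0,0,0,0,0,0,-1],
  [0,0,0,0,0,0,-1],
  [0,0,0,0,0,0,-1],
  [0,0,0,0,0,0,-1],
])

```text
t: 4.53
eef_pos: [0.4935, 0.0257, 0.0155]
ee_rot: [-0.118, 0.993, -0.0, -0.0]
force: [0.3, -0.6, 0.2]
gripper_width: 0.264
finger_force: 10.0
```

send_rows([
  [0,0,0,0,0,-3,-1],
  [0,0,0,0,0,-5,-1],
  [0,0,0,0,0,-6,-1],
  [0,0,0,0,0,-6,-1],
  [0,0,0,-2.4,2.1,-1.85,-1],
  [0,0,0,-2.4,2.1,-1.85,-1],
  [0,0,0,-2.4,2.1,-1.85,-1],
  [0,0,0,-2.4,2.1,-1.85,-1],
  [0,0,0,-2.4,2.1,-1.85,-1],
  [0,0,0,-2.4,2.1,-1.85,-1],
  [0,0,0,-2.4,2.1,-1.85,-1],
  [0,0,0,0,0,0,-1],
])

```text
t: 6.02
eef_pos: [0.623, 0.2102, 0.3452]
ee_rot: [-0.119, 0.993, 0.0, 0.0]
force: [0.9, -0.0, -0.1]
gripper_width: 0.266
finger_force: 10.0
```

send_rows([
  [0,0,0,0,0,0,-1],
  [0,0,0,0,0,0,-1],
])

```text
t: 6.28
eef_pos: [0.6219, 0.2073, 0.3447]
ee_rot: [-0.118, 0.993, -0.0, -0.0]
force: [0.1, 0.1, -0.1]
gripper_width: 0.261
finger_force: 10.0
```

```bash
python3 - <<'E'
from h import *
to((.6214,.2083,.344));W=calibration("wrist");a=get_image("wrist");cv2.imwrite("pics/w2.png",a)
for p in[(.6214,.2083,.128),(.4859,.1753,.128)]:print(proj(W,p))
u,v=proj(W,(.6214,.2083,.128)).astype(int)
c1=a[v-30:v+30,u-30:u+30]
p=to((.6214,.2083,.344))
u2,v2=proj(W,np.array(read_state()["eef_pos"])+[0,0,0]).astype(int);print("crop",u-30,v-30,"tcp",u2,v2)
cv2.imwrite("pics/w2c.png",np.hstack([cv2.resize(c1,(420,420),interpolation=cv2.INTER_NEAREST),cv2.resize(a,(380,420))]))
E
```

```text
t 6.28 pos [0.6219 0.2073 0.3447] R cols [[-0.972, -0.234, 0.0], [-0.234, 0.972, -0.0], [-0.0, -0.0, -1.0]] shift cm [0.03 0.11 0.07] F [ 0.1  0.1 -0.1] w 0.261 ff 10.0
[323.1 204.3]
[322.7  53. ]
t 6.33 pos [0.622  0.2074 0.3448] R cols [[-0.972, -0.234, 0.0], [-0.234, 0.972, -0.0], [-0.0, -0.0, -1.0]] shift cm [0.04 0.1  0.08] F [ 0.2  0.9 -0.1] w 0.264 ff 10.0
crop 293 174 tcp 322 285
```

View pics/w2c.png

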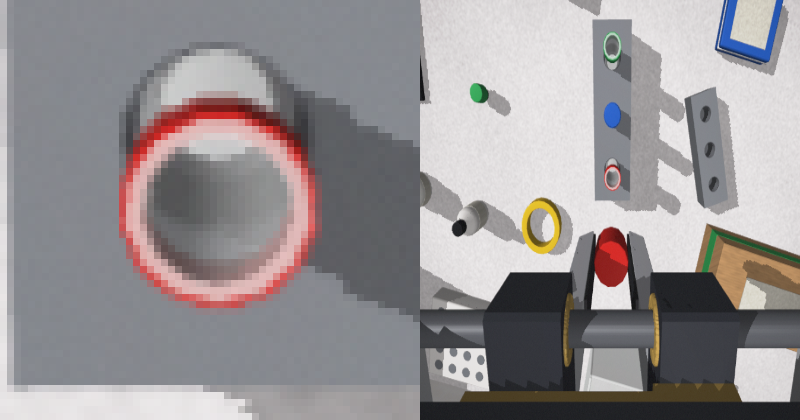

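Crop shows the red rim outer circle centred at about crop (220,209), i.e. pixel (324,203.5), almost the same as the stopper before its grasp; so shift +0.9 mm in tool x and go down.

send_rows([
  [0,0,0,0.1,0,4,-1],
  [0,0,0,0,0,5,-1],
  [0,0,0,0,0,5,-1],
  [0,0,0,0,0,3.5,-1],
  [0,0,0,0,0,1.8,-1],
  [0,0,0,0,0,0,-1],
  [0,0,0,0,0,0,-1],
])

```text
t: 7.2
eef_pos: [0.6221, 0.208, 0.1536]
ee_rot: [-0.118, 0.993, 0.0, 0.001]
force: [-0.7, -1.2, 0.0]
gripper_width: 0.264
finger_force: 10.0
```

send_rows([
  [0,0,0,0,0,0.3,-1],
  [0,0,0,0,0,0.3,-1],
  [0,0,0,0,0,0.3,-1],
  [0,0,0,0,0,0.3,-1],
  [0,0,0,0,0,0.2,-1],
  [0,0,0,0,0,0,-1],
])

```text
t: 7.95
eef_pos: [0.6213, 0.2078, 0.1378]
ee_rot: [-0.118, 0.993, -0.0, -0.0]
force: [-0.1, -1.0, -0.5]
gripper_width: 0.262
finger_force: 10.0
```

send_rows([
  [0,0,0,0,0,0.2,-1],
  [0,0,0,0,0,0.2,-1],
  [0,0,0,0,0,0.1,-1],
  [0,0,0,0,0,0.1,-1],
  [0,0,0,0,0,0,-1],
])

```text
t: 8.57
eef_pos: [0.6213, 0.2079, 0.1319]
ee_rot: [-0.118, 0.993, -0.0, -0.0]
force: [-0.3, -0.4, 0.0]
gripper_width: 0.26
finger_force: 10.0
```

send_rows([
  [0,0,0,0,0,0,-0.2],
  [0,0,0,0,0,0,0.1],
  [0,0,0,0,0,0,0.1],
  [0,0,0,0,0,0,0.1],
  [0,0,0,0,0,-1.5,0.1],
  [0,0,0,0,0,-4,0.1],
  [0,0,0,0,0,-5,0.1],
  [0,0,0,0,0,-5,0.1],
  [0,0,0,0,0,-5,0.1],
  [0,0,0,0,0,0,0.1],
  [0,0,0,0,0,0,0.1],
])

```text
t: 9.95
eef_pos: [0.6211, 0.2078, 0.3372]
ee_rot: [-0.118, 0.993, 0.0, 0.0]
force: [-0.5, 0.5, -0.3]
gripper_width: 0.549
finger_force: 0.0
```

```bash
python3 - <<'E'
from h import *
to((.5877,-.0731,.252));W=calibration("wrist");a=get_image("wrist");cv2.imwrite("pics/w3.png",a)
for z in(.128,.152):print(proj(W,(.6214,.2078,z)))
u,v=proj(W,(.6214,.2083,.14)).astype(int)
cv2.imwrite("pics/w3c.png",cv2.resize(a[v-40:v+40,u-40:u+40],(560,560),interpolation=cv2.INTER_NEAREST));print(u-40,v-40)
E
```

```text
t 9.95 pos [0.6211 0.2078 0.3372] R cols [[-0.972, -0.235, -0.0], [-0.235, 0.972, 0.0], [0.0, 0.0, -1.0]] shift cm [  9.85 -26.52   8.51] F [-0.5  0.5 -0.3] w 0.549 ff 0.0
[321.8 206.1]
[321.8 210.8]
282 168
```

View pics/w3c.png

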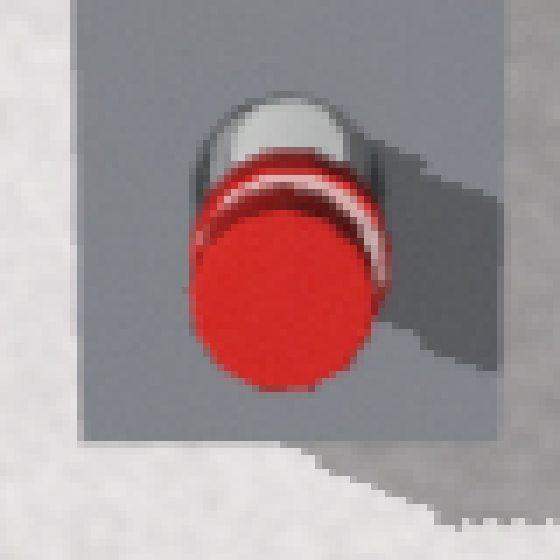

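Head sits in the mouth, about 1.4 mm off to the left (within play); the seat height can't be read well, so I press it home with shut fingers.

send_rows([
  [0,0,0,0,0,4,-1],
  [0,0,0,0,0,5,-1],
  [0,0,0,0,0,4.5,-1],
  [0,0,0,0,0,3,-1],
  [0,0,0,0,0,1,-1],
  [0,0,0,0,0,0,-1],
  [0,0,0,0,0,0,-1],
  [0,0,0,0,0,0,-1],
])

```text
t: 11.0
eef_pos: [0.6218, 0.208, 0.1631]
ee_rot: [-0.118, 0.993, 0.0, 0.001]
force: [-0.5, -0.1, 0.7]
gripper_width: 0.002
finger_force: 0.0
```

send_rows([
  [0,0,0,0,0,0.2,-1],
  [0,0,0,0,0,0.2,-1],
  [0,0,0,0,0,0.2,-1],
  [0,0,0,0,0,0,-1],
])

```text
t: 11.5
eef_pos: [0.6212, 0.2079, 0.1557]
ee_rot: [-0.118, 0.993, -0.0, -0.0]
force: [-1.5, -0.0, 0.7]
gripper_width: 0.008
finger_force: 0.0
```

send_rows([
  [0,0,0,0,0,0.15,-1],
  [0,0,0,0,0,0.15,-1],
  [0,0,0,0,0,0.1,-1],
  [0,0,0,0,0,0,-1],
  [0,0,0,0,0,0,-1],
])

```text
t: 12.12
eef_pos: [0.6216, 0.2079, 0.1523]
ee_rot: [-0.118, 0.993, 0.0, 0.0]
force: [-0.4, 0.8, 5.5]
gripper_width: 0.005
finger_force: 2.8
```

Contact at z = 0.152: the stopper is home. On to the green stopper.

send_rows([
  [0,0,0,0,0,-3,-1],
  [0,0,0,0,0,-5,-1],
  [0,0,0,1.64,-4.42,-1,0],
  [0,0,0,1.64,-4.42,-1,1],
  [0,0,0,1.64,-4.42,0,1],
  [0,0,0,1.64,-4.42,0,1],
  [0,0,0,1.64,-4.42,0,1],
  [0,0,0,1.64,-4.42,0,1],
  [0,0,0,0,0,0,1],
  [0,0,0,0,0,0,1],
  [0,0,0,0,0,0,1],
])

```text
t: 13.5
eef_pos: [0.5882, -0.0716, 0.2518]
ee_rot: [-0.119, 0.993, 0.0, -0.0]
force: [-0.9, 0.9, 0.6]
gripper_width: 0.926
finger_force: 0.0
```

```bash
python3 - <<'E'
from h import *
to((.5877,-.0731,.252));W=calibration("wrist");a=get_image("wrist");cv2.imwrite("pics/w4.png",a)
p=(.5877,-.0731,.036);print(proj(W,p));u,v=proj(W,p).astype(int)
i=a[v-30:v+30,u-30:u+30].astype(int);d=i[...,1]-i[...,[0,2]].max(2);print("green max",d.max(),np.percentile(i[...,1][d>40],[5,50,95]))
m=(d>.6*d.max());ys,xs=np.nonzero(m);print("top disc box u",xs.min()+u-30,xs.max()+u-30,"v",ys.min()+v-30,ys.max()+v-30,"n",len(xs),"centroid",xs.mean()+u-30,ys.mean()+v-30)
# same method on the red one in w1 for comparison
i=cv2.imread("pics/w1.png")[180:230,300:360].astype(int);d=i[...,2]-i[...,:2].max(2);ys,xs=np.nonzero(d>.6*d.max());print("red",xs.min()+300,xs.max()+300,ys.min()+180,ys.max()+180,len(xs),xs.mean()+300,ys.mean()+180)
E
```

```text
t 13.5 pos [ 0.5882 -0.0716  0.2518] R cols [[-0.972, -0.237, 0.0], [-0.237, 0.972, 0.0], [-0.0, 0.0, -1.0]] shift cm [ 0.08 -0.13 -0.02] F [-0.9  0.9  0.6] w 0.926 ff 0.0
[320.5 203.9]
green max 66 [120. 137. 140.]
top disc box u 309 332 v 190 214 n 456 centroid 320.1666666666667 202.1798245614035
red 314 337 191 215 456 325.4824561403509 203.2938596491228
```

send_rows([
  [0,0,0,0.23,-0.16,4,1],
  [0,0,0,0,0,5,1],
  [0,0,0,0,0,5,1],
  [0,0,0,0,0,5,1],
  [0,0,0,0,0,3,1],
  [0,0,0,0,0,1.65,0.5],
  [0,0,0,0,0,0,0],
  [0,0,0,0,0,0,-0.3],
  [0,0,0,0,0,0,-1],
  [0,0,0,0,0,0,-1],
  [0,0,0,0,0,0,-1],
  [0,0,0,0,0,0,-1],
])

```text
t: 15.05
eef_pos: [0.5862, -0.0751, 0.0156]
ee_rot: [-0.118, 0.993, -0.0, 0.0]
force: [-0.0, 0.3, -0.0]
gripper_width: 0.289
finger_force: 0.0
```

send_rows([
  [0,0,0,0,0,0,-1],
  [0,0,0,0,0,0,-1],
  [0,0,0,0,0,0,-1],
])

```text
t: 15.42
eef_pos: [0.5862, -0.0751, 0.0155]
ee_rot: [-0.118, 0.993, -0.0, 0.0]
force: [-0.7, 0.8, 1.5]
gripper_width: 0.264
finger_force: 10.0
```

send_rows([
  [0,0,0,0,0,-3,-1],
  [0,0,0,0,0,-5,-1],
  [0,0,0,0,0,-6,-1],
  [0,0,0,0,0,-6,-1],
  [0,0,0,0.54,3.82,-1.85,-1],
  [0,0,0,0.54,3.82,-1.85,-1],
  [0,0,0,0.54,3.82,-1.85,-1],
  [0,0,0,0.54,3.82,-1.85,-1],
  [0,0,0,0.54,3.82,-1.85,-1],
  [0,0,0,0.54,3.82,-1.85,-1],
  [0,0,0,0.54,3.82,-1.85,-1],
  [0,0,0,0,0,0,-1],
])

```text
t: 16.92
eef_pos: [0.4859, 0.1786, 0.346]
ee_rot: [-0.12, 0.993, 0.001, 0.001]
force: [0.7, -1.3, -0.4]
gripper_width: 0.262
finger_force: 10.0
```

send_rows([
  [0,0,0,0,0,0,-1],
  [0,0,0,0,0,0,-1],
])

```text
t: 17.18
eef_pos: [0.4868, 0.1748, 0.3445]
ee_rot: [-0.117, 0.993, -0.0, -0.0]
force: [0.6, -0.3, 0.3]
gripper_width: 0.262
finger_force: 10.0
```

```bash
python3 - <<'E'
from h import *
to((.4859,.1753,.345));W=calibration("wrist");a=get_image("wrist");cv2.imwrite("pics/w5.png",a)
p=np.array(read_state()["eef_pos"]);p[2]=.128;u,v=proj(W,p).astype(int);print("under tcp",proj(W,p),"tri",proj(W,(.4859,.1753,.128)))
cv2.imwrite("pics/w5c.png",cv2.resize(a[v-30:v+30,u-30:u+30],(600,600),interpolation=cv2.INTER_NEAREST));print(u-30,v-30)
E
```

```text
t 17.18 pos [0.4868 0.1748 0.3445] R cols [[-0.972, -0.233, 0.001], [-0.233, 0.972, -0.0], [-0.001, -0.001, -1.0]] shift cm [ 0.07  0.07 -0.05] F [ 0.6 -0.3  0.3] w 0.262 ff 10.0
under tcp [322.1 204.7] tri [322.7 203.9]
292 174
```

View pics/w5c.png

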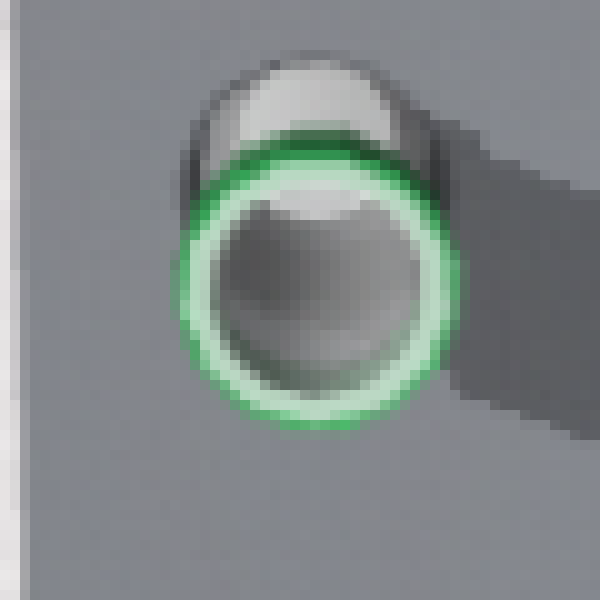

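Green rim outer circle is centred at crop (319,292), i.e. pixel (323.4,202.7), against (322.1,204.7) below the TCP; target TCP is about (0.4847, 0.1756).

send_rows([
  [0,0,0,0.2,0.13,4,-1],
  [0,0,0,0,0,5,-1],
  [0,0,0,0,0,5,-1],
  [0,0,0,0,0,3.5,-1],
  [0,0,0,0,0,1.7,-1],
  [0,0,0,0,0,0,-1],
  [0,0,0,0,0,0,-1],
  [0,0,0,0,0,0,-1],
])

```text
t: 18.23
eef_pos: [0.4849, 0.177, 0.1541]
ee_rot: [-0.118, 0.993, 0.0, 0.001]
force: [0.2, -1.0, -0.3]
gripper_width: 0.258
finger_force: 10.0
```

send_rows([
  [0,0,0,0,-0.1,0.2,-1],
  [0,0,0,0,0,0.3,-1],
  [0,0,0,0,0,0.3,-1],
  [0,0,0,0,0,0.3,-1],
  [0,0,0,0,0,0.3,-1],
  [0,0,0,0,0,0.3,-1],
  [0,0,0,0,0,0,-1],
])

```text
t: 19.1
eef_pos: [0.4844, 0.1757, 0.1357]
ee_rot: [-0.118, 0.993, -0.0, -0.0]
force: [0.6, 0.2, -0.1]
gripper_width: 0.263
finger_force: 10.0
```

send_rows([
  [0,0,0,0,0,0.2,-1],
  [0,0,0,0,0,0.2,-1],
  [0,0,0,0,0,0,-1],
])

```text
t: 19.48
eef_pos: [0.4844, 0.1757, 0.1318]
ee_rot: [-0.118, 0.993, -0.0, -0.0]
force: [0.1, 0.3, -0.2]
gripper_width: 0.267
finger_force: 10.0
```

send_rows([
  [0,0,0,0,0,0,-0.2],
  [0,0,0,0,0,0,0.1],
  [0,0,0,0,0,0,0.1],
  [0,0,0,0,0,0,0.1],
  [0,0,0,0,0,-1.5,0.1],
  [0,0,0,0,0,-3,0.1],
  [0,0,0,0,0,0,-1],
  [0,0,0,0,0,0,-1],
  [0,0,0,0,0,0,-1],
  [0,0,0,0,0,0,-1],
  [0,0,0,0,0,0,-1],
])

```text
t: 20.85
eef_pos: [0.4844, 0.1757, 0.1767]
ee_rot: [-0.118, 0.993, -0.0, -0.0]
force: [0.3, 0.1, 0.0]
gripper_width: 0.058
finger_force: 0.0
```

send_rows([
  [0,0,0,0,0,1,-1],
  [0,0,0,0,0,1,-1],
  [0,0,0,0,0,0.15,-1],
  [0,0,0,0,0,0.15,-1],
  [0,0,0,0,0,0,-1],
  [0,0,0,0,0,0,-1],
])

```text
t: 21.6
eef_pos: [0.4846, 0.1758, 0.1542]
ee_rot: [-0.118, 0.993, 0.0, 0.0]
force: [-0.1, 0.2, -0.3]
gripper_width: 0.006
finger_force: 0.0
```

send_rows([
  [0,0,0,0,0,0.15,-1],
  [0,0,0,0,0,0.1,-1],
  [0,0,0,0,0,0,-1],
  [0,0,0,0,0,0,-1],
])

```text
t: 22.1
eef_pos: [0.4852, 0.176, 0.1522]
ee_rot: [-0.118, 0.993, 0.0, 0.001]
force: [-1.1, 0.6, 10.0]
gripper_width: 0.005
finger_force: 5.1
```

send_rows([
  [0,0,0,0,0,-3,-1],
  [0,0,0,0,0,-5,-1],
  [0,0,0,0,0,-3,-1],
  [0,0,0,-3.5,0,0,0],
  [0,0,0,-3.5,0,0,1],
  [0,0,0,-3.5,0,0,1],
  [0,0,0,-3.5,0,0,1],
  [0,0,0,0,0,0,1],
  [0,0,0,0,0,0,1],
  [0,0,0,0,0,0,1],
])

```text
t: 23.35
eef_pos: [0.6201, 0.2086, 0.2618]
ee_rot: [-0.118, 0.993, 0.0, 0.0]
force: [0.1, 0.4, 0.1]
gripper_width: 0.712
finger_force: 0.0
```

```bash
python3 - <<'E'
from h import *
to((.621,.2085,.074))
S=calibration("scene");a=get_image("scene");cv2.imwrite("pics/s2.png",a)
for p in[(.6214,.2083,.152),(.4859,.1753,.152)]:
    u,v=proj(S,p).astype(int);i=a[v-12:v+25,u-15:u+16].astype(int);print(u,v)
E
```

```text
t 23.35 pos [0.6201 0.2086 0.2618] R cols [[-0.972, -0.235, -0.0], [-0.235, 0.972, 0.0], [0.0, 0.0, -1.0]] shift cm [-0.08 -0.04 18.78] F [0.1 0.4 0.1] w 0.712 ff 0.0
420 259
412 215
```

send_rows([
  [0,0,0,-0.1,0,0,1],
  [0,0,0,0,0,0,1],
  [0,0,0,0,0,4,1],
  [0,0,0,0,0,4,1],
  [0,0,0,0,0,4,1],
  [0,0,0,0,0,4,1],
  [0,0,0,0,0,2.8,1],
  [0,0,0,0,0,0,0],
  [0,0,0,0,0,0,-0.2],
  [0,0,0,0,0,0,-1],
  [0,0,0,0,0,0,-1],
  [0,0,0,0,0,0,-1],
], newtons=25)

```text
t: 24.9
eef_pos: [0.6217, 0.209, 0.0739]
ee_rot: [-0.118, 0.993, 0.0, 0.0]
force: [-0.2, -0.3, -0.0]
gripper_width: 0.501
finger_force: 0.0
```

send_rows([
  [0,0,0,0,0,0,-1],
  [0,0,0,0,0,0,-1],
  [0,0,0,0,0,0,-1],
  [0,0,0,0,0,0,-1],
  [0,0,0,0,0,0,-1],
])

```text
t: 25.52
eef_pos: [0.6216, 0.2089, 0.0734]
ee_rot: [-0.118, 0.993, -0.0, -0.0]
force: [0.8, 0.7, 0.6]
gripper_width: 0.278
finger_force: 25.0
```

send_rows([
  [0,0,0,0,0,-0.5,-1],
  [0,0,0,0,0,-1.5,-1],
  [0,0,0,0,0,-2.5,-1],
  [0,0,0,0,0,-3.5,-1],
  [0,0,0,0,0,-4,-1],
  [0,0,0,0,0,-4,-1],
  [0,0,0,0,0,-3,-1],
  [0,0,0,0,0,-1.5,-1],
  [0,0,0,0,0,0,-1],
  [0,0,0,0,0,0,-1],
])

```text
t: 26.78
eef_pos: [0.6211, 0.2088, 0.2772]
ee_rot: [-0.118, 0.993, -0.0, -0.001]
force: [-0.2, -0.1, -0.4]
gripper_width: 0.274
finger_force: 25.0
```

send_rows([
  [0,0,0.07,0,0,0,-1],
  [0,0,0.14,0,0,0,-1],
  [0,0,0.14,0,0,0,-1],
  [0,0,0.14,0,0,0,-1],
  [0,0,0.14,0,0,0,-1],
  [0,0,0.08,0,0,0,-1],
  [0,0,0,-0.6,-1.5,0,-1],
  [0,0,0,-1.2,-3,0,-1],
  [0,0,0,-1.6,-4.2,0,-1],
  [0,0,0,-1.6,-4.2,0,-1],
  [0,0,0,-1.6,-4.2,0,-1],
  [0,0,0,-1.6,-4.2,0,-1],
])

```text
t: 28.28
eef_pos: [0.5966, -0.0207, 0.278]
ee_rot: [0.233, 0.972, -0.0, -0.0]
force: [1.2, -0.6, -1.1]
gripper_width: 0.272
finger_force: 25.0
```

send_rows([
  [0,0,0,-1.6,-4.2,0,-1],
  [0,0,0,-1.6,-4.2,0,-1],
  [0,0,0,-1.6,-4.2,0,-1],
  [0,0,0,-1.6,-4.2,0,-1],
  [0,0,0,-1.6,-4.2,0,-1],
  [0,0,0,-1.2,-3,0,-1],
  [0,0,0,-0.6,-1.5,0,-1],
  [0,0,0,0,0,0,-1],
  [0,0,0,0,0,0,-1],
])

```text
t: 29.4
eef_pos: [0.5691, -0.2884, 0.2783]
ee_rot: [0.233, 0.972, 0.0, -0.0]
force: [0.8, 0.3, -0.4]
gripper_width: 0.275
finger_force: 25.0
```

```bash
python3 - <<'E'
from h import *
to((.570,-.290,.22));print(read_state()["joints"].round(2))
E
```

```text
t 29.4 pos [ 0.5691 -0.2884  0.2783] R cols [[-0.891, 0.454, 0.0], [0.454, 0.891, 0.0], [-0.0, 0.001, -1.0]] shift cm [-0.16 -0.11  5.83] F [ 0.8  0.3 -0.4] w 0.275 ff 25.0
[-0.04  0.45  0.65  1.51 -0.28  1.28  1.74]
```

send_rows([
  [0,-0.06,0,0,0,0,-1],
  [0,-0.1,0,0,0,0,-1],
  [0,-0.1,0,0,0,0,-1],
  [0,-0.1,0,0,0,0,-1],
  [0,-0.1,0,0,0,0,-1],
  [0,-0.1,0,0,0,0,-1],
  [0,-0.1,0,0,0,0,-1],
  [0,-0.08,0,0,0,0,-1],
  [0,-0.04,0,0,0,0,-1],
  [0,0,0,0,0,0,-1],
  [0,0,0,0,0,0,-1],
])

```text
t: 30.78
eef_pos: [0.569, -0.2889, 0.2829]
ee_rot: [0.217, 0.9, -0.089, 0.367]
force: [0.4, -0.3, -0.7]
gripper_width: 0.273
finger_force: 25.0
```

```bash
python3 - <<'E'
from h import *
to((.570,-.290,.22));print(read_state()["joints"].round(2))
a=get_image("scene")
S=calibration("scene");u,v=proj(S,(.57,-.29,.25)).astype(int);k=a[max(v-75,0):v+75,max(u-75,0):u+75]
u,v=proj(S,(.53,.19,.13)).astype(int);g=a[v-75:v+75,u-75:u+75]
cv2.imwrite("pics/fin.png",np.hstack([cv2.resize(x,(400,400),interpolation=cv2.INTER_CUBIC) for x in(k,g)]))
E
```

```text
t 30.77 pos [ 0.569  -0.2889  0.2829] R cols [[-0.636, 0.325, -0.7], [0.456, 0.89, -0.001], [0.623, -0.319, -0.714]] shift cm [ 4.31 -0.05  4.59] F [ 0.4 -0.3 -0.7] w 0.273 ff 25.0
[-0.22  0.03  0.62  2.16  0.19  0.19  1.33]
```

View pics/fin.png

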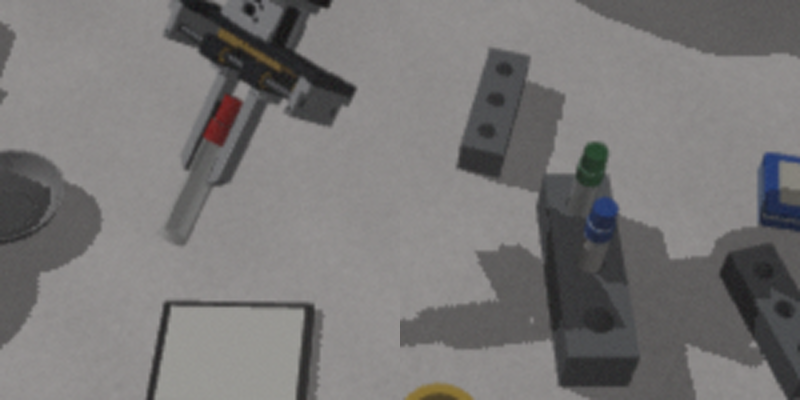

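Left half: the stoppered red tube is gripped, slanted over the pad. Right half: green and blue stand closed in the rack, with the red well empty. Joint 6 sits near its limit, so I ease off the tilt a little.

send_rows([
  [0,0.04,0,0,0,0,-1],
  [0,0.04,0,0,0,0,-1],
  [0,0,0,0,0,0,-1],
  [0,0,0,0,0,0,-1],
  [0,0,0,0,0,0,-1],
  [0,0,0,0,0,0,-1],
])

```text
t: 31.58
eef_pos: [0.5684, -0.2889, 0.2822]
ee_rot: [0.22, 0.914, -0.08, 0.331]
force: [-0.3, -0.6, -0.7]
gripper_width: 0.272
finger_force: 25.0
```

```bash
python3 - <<'E'
from h import *
to((.570,-.290,.22));s=read_state();print(s["joints"].round(3),np.abs(s["dq"]).max())
print(sign_off())
E
```

```text
t 31.57 pos [ 0.5684 -0.2889  0.2822] R cols [[-0.684, 0.35, -0.64], [0.456, 0.89, -0.001], [0.569, -0.293, -0.769]] shift cm [ 3.83 -0.02  4.9 ] F [-0.3 -0.6 -0.7] w 0.272 ff 25.0
[-0.187  0.046  0.604  2.1    0.056  0.312  1.458] 0.0035892073958286846
the job is handed in; nothing more can be done
None
```

I closed both tubes with their own stoppers and handed the job in at 31.6 s (no verdict came back), with the red tube held steady about 40° from vertical over the middle of the light pad and its foot about 23 cm above the bench.

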